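Fit the toothed wheel on the splined drive shaft and hold it down against its spring

TASK

Put the toothed wheel, boss uppermost, on the splined shaft of the drive unit: turn it until its cross-shaped bore meshes with the splines, slide it home and push it fully down against the spring collar. Finish while still pressing it down there, as if someone were about to snap the retaining clip on; leave the pulley, the tin and the screwdriver where they are.

Things in the scene. Friction and masses are not known exactly. Their poses are not given: they have to be found in the camera images.
- gear: Toothed wheel, white plastic, loose, 84-156 g, flat on the bench, boss up. Disc 66 mm over the teeth, 14 mm thick; on it a square boss 31 x 31 mm up to z = 40 mm, to grip. Cross-shaped bore right through (two slots 8 mm wide, 23 mm long). Origin: centre of underside, z up along the bore; slots along x and y, boss flats square to x and y, so quarter turns are alike.
- shaft: Steel shaft of the drive unit, upright, fixed, cannot turn; its angle varies from start to start. Cross section: splines along its x and y, each bar 6 mm wide, 21 mm tip to tip (1 mm clearance all round in the bore), from the housing top to z = 52 mm, the top 4 mm narrowed to 4 x 18 mm. Origin: on its axis level with the housing top, 60 mm above the bench; z up.
- collar (a joint): Spring collar: steel ring 44 mm across, 6 mm thick, round the shaft's foot, on which the wheel's underside rests. Value: how far it is pushed down, m. 0 = free, its top 16 mm above the housing top; 0.010 = fully down on the housing (stop), its top 6 mm above. Spring: about 5 N to start, 12 N at full travel; the wheel's weight alone does not move it.
- gearbox: The drive unit, aluminium housing 100 x 90 mm, its top 60 mm above the bench, on a steel foot plate, with a motor cylinder 50 mm thick sticking out along its +x, below the housing top. Fixed to the bench. Origin: on the bench under the shaft axis.
- pulley: A bystander: white plastic belt pulley, 54 mm across, 22 mm high, grooved rim without teeth, round bore. Origin: centre of its underside. Not to be used.
- tin: A bystander: closed round tin 68 mm across, 75 mm high. Origin: centre of its underside.
- screwdriver: A bystander: screwdriver lying on the bench, about 0.2 m long along its x axis. Origin: on the bench under about the middle.
- shaft_tip (a point): Tip of the shaft's round pilot nose, on the axis, 60 mm above the housing top. The nose is 9 mm across, stands 8 mm above the splines and enters the wheel's bore at any angle; the splines enter only when lined up with the slots (about 5 degrees either way).
There are look-alikes about, which are no part of the job. Leave any green or red look-alike of the gear alone.

How it is judged:
On the way:
1. the wheel is on the shaft with its splines meshed, boss up, at least 12 mm down the splines (z of gear in the frame of shaft below 0.04 m and horizontal distance between gear and shaft below 0.004 m and angle between gear's own z axis and vertical below 0.12 rad), for 0.1 s.
At the end, for the whole second after the job is handed in: The wheel sits on the splined shaft, boss up (axis within 3 mm, tilt under 0.08 rad), at rest and home on the collar, its underside less than 9.5 mm above the housing top, with the collar pushed down more than 7 of its 10 mm, and the robot still presses on the wheel (more than 3 N) (value of joint collar above 0.007 m and z of gear in the frame of shaft below 0.0095 m and horizontal distance between gear and shaft below 0.003 m and angle between gear's own z axis and vertical below 0.08 rad and linear speed of gear below 0.01 m/s and contact force between any of the fingers, the arm and gear above 3 N); the arm keeps its last pose, push and grip.
It fails at once if the pulley is moved more than 30 mm (distance of pulley from where it was at the start of the episode above 0.03 m).
It fails at once if the tin is moved more than 30 mm (distance of tin from where it was at the start of the episode above 0.03 m).
It fails at once if the screwdriver is moved more than 30 mm (distance of screwdriver from where it was at the start of the episode above 0.03 m).
It also fails if it takes over 38 s, if anything falls off the work surface, if the arm or the gripper's body presses on something with over 40 N, if the wrist force passes 120 N, or if a joint passes its speed limit or range.

ROBOT

A 6-joint arm with a two-finger parallel gripper is mounted at the origin on the work surface. World frame = base frame: x ahead of the robot, y to its left, z up, the work surface at z = 0. Lengths are in m, angles in rad, forces in N, time in s.
With the tool pointing down it reaches from about 0.325 to 0.9 m from the base axis. Payload 6.1 kg.
Tool frame: the origin (TCP) lies between the finger pads; the fingertips stand 14 mm ahead of it and the grasp point (between the pads) lies 5 mm behind it; y points along the fingers, x is the direction in which the jaws open and shut, and the axes are right-handed (so a half turn about y gives the same grasp; the last joint's range is limited). The gripper opens to 85 mm and grips with 20 to 120 N. Pads are 22 mm wide; open, the fingers measure 114 mm over their backs; the gripper's body (76 mm by 85 mm) begins 54 mm behind the grasp point. The pads swing forward as they close: fully open they stand 13 mm farther back than shut.
Start: joints at [-1.455, 0.22, 1.526, -0, 1.395, -0.126], TCP at [0.15, -0.607, 0.219] pointing down, gripper open.
Joint ranges: [-2.98, 2.98], [-0.91, 2.08], [0.09, 2.57], [-1.24, 4.39], [0.2, 2.65], [-2.68, 2.68]. Speed limits (rad/s): [2.57, 2.57, 3.01, 3.14, 3.14, 3.14].

INTERFACE

Orientations are given as a unit quaternion [x, y, z, w].
In Python, from workcell import monitor, viewer, robot gives the robot as it stands. The module is installed in compiled form; this text tells all that it offers.
- The arm moves only by the tool step_arm, never from a script. Its argument "rows" is a list of rows, each a list of 4 numbers: the shift along the tool's x, y, z in mm, then the turn about the tool's y in rad. In form: [[dx, dy, dz, spin], ...]. A call has 1 to 5 rows; each row is the pose to reach, as a shift and turn from the pose commanded when the call began, along the tool's axes at that moment; what a row does not reach only later rows make up. A row lasts 1/10 s, in which the tool goes at most 50 mm and 8.59 degrees, less where a joint would pass 70% of its speed; a pose out of reach is approached as far as the arm can. A call with a gripper value outside its range is refused whole. "grip" is the closure in counts, from 0 (fully open) to 255 (shut), set as the call begins (left out, the last holds). The fingers move at their own pace and stop on an object; "force" is the grip in N (left out, the last holds). Time passes only in rows, so rows that repeat a pose let the fingers close. It gives the time, the measured TCP pose, the force and the opening at its end, in the units of the state.
- monitor.get_obs(): the state, without advancing time (a new reading comes with each control period).
- viewer.grab_frame(name): name is "side" or "top"; returns a dict with "color" (420x560x3 uint8, red, green, blue), "mtx" (3x3 intrinsics, pixels), "k1" (the pictures are not rectified: a ray, as slopes to the right and down, at radius r is drawn at 1 + k1 r^2 times it, then the intrinsics apply), "xyz" and "attitude" of the camera in the world. Camera axes: x right, y down, z forward; pixel columns grow to the right and rows downward; lengths in m; the calibration is good to about 2 mm. A picture is of the moment at which its call begins. There is no depth.
- robot.job_done(): hands the job in, once; it reports no verdict.
The state is a dict: "time_s": time; "joint_pos": joint angles; "joint_vel": joint speeds; "joint_torque": joint torques, N m; "eef_pos": TCP position; "eef_rot": TCP orientation; "force": force on the tool from outside, world axes, zero at the start; "ft_torque": the same for the moment, N m; "opening": finger opening in m.
Only numpy, scipy, OpenCV 4.12 (cv2) and the standard library are available. Lean on these libraries where they do the work, as an engineer would, in place of code of your own. Each camera call takes 0.05 s, during which the arm holds its last target. There are 200 camera calls.

## Working session

There is one attempt and no reset: what is moved stays moved. The work goes in short steps, Python scripts to look and compute and a tool call to move; the robot and the scene stay as the last step left them, time stands still between calls to the robot, and variables do not carry over. Pictures are saved under pics/ and viewed, about 8 in all and at most 12, crops included, and the job is handed in when it is done.

Besides the shell and the picture viewer there is one more tool, called after "Emit:" as name([rows], argument=value, ...), one row to a line, values as JSON. step_arm: Moves the arm, as the interface text tells. Its arguments: {"type":"object","properties":{"rows":{"type":"array"},"grip":{"type":"number"},"force":{"type":"number"}},"required":["rows"]}

```bash
mkdir -p pics; cat > h.py <<'E'
import numpy as np, cv2, json
from scipy.spatial.transform import Rotation as R
from workcell import monitor, viewer, robot
def grab(n,fn):
    f=viewer.grab_frame(n); cv2.imwrite(f'pics/{fn}.png',f['color'][:,:,::-1])
    np.savez(f'pics/{fn}.npz',**{k:np.array(v) for k,v in f.items()}); return f
def load(fn): return dict(np.load(f'pics/{fn}.npz'))
def rot(a):
    a=np.array(a); return R.from_quat(a).as_matrix() if a.size==4 else a
def ray(f,px):
    K=f['mtx'];k=float(f['k1'])
    d=cv2.undistortPoints(np.array(px,float).reshape(-1,1,2),K,np.array([k,0,0,0.])).reshape(-1,2)
    return np.c_[d,np.ones(len(d))]@rot(f['attitude']).T
def onz(f,px,z):
    r=ray(f,px);c=np.array(f['xyz']); return c+r*((z-c[2])/r[:,2])[:,None]
def proj(f,P):
    p=(np.atleast_2d(P)-f['xyz'])@rot(f['attitude']); 
    return cv2.projectPoints(p,np.zeros(3),np.zeros(3),f['mtx'],np.array([float(f['k1']),0,0,0]))[0].reshape(-1,2)
E
python3 - <<'E'
from h import *
for n in('top','side'):
    f=grab(n,n+'0'); print(n,f['mtx'],f['k1'],f['xyz'],f['attitude'])
print(monitor.get_obs())
a=cv2.imread('pics/top0.png')
E
```

```text
top [[414.12490044   0.         275.50897593]
 [  0.         414.12490044 212.32505647]
 [  0.           0.           1.        ]] -0.09407853884953833 [0.41125899 0.04927575 0.83723371] [-0.62462607  0.77162619 -0.09302594  0.076036  ]
side [[421.54117243   0.         273.6322381 ]
 [  0.         421.54117243 209.43713439]
 [  0.           0.           1.        ]] -0.077256996974687 [ 0.26427319 -0.45866329  0.54301445] [ 0.86120899 -0.23666283  0.12016115 -0.43344098]
{'time_s': 0.1, 'joint_pos': array([-1.45509156e+00,  2.21183321e-01,  1.52751612e+00,  1.41709335e-05,
        1.39468014e+00, -1.26119873e-01]), 'joint_vel': array([ 0.0012678 , -0.00212631, -0.00363792,  0.0001878 ,  0.00094957,
       -0.00052858]), 'joint_torque': array([ 2.15463547e-04, -4.98244786e+01, -3.90546870e+01, -2.77958452e-04,
        5.66239949e-03, -1.99410050e-05]), 'eef_pos': array([ 0.14959422, -0.60624609,  0.21807603]), 'eef_rot': array([-0.55620517,  0.43648196, -0.43560017,  0.55711022]), 'force': array([0.5688892 , 0.71804555, 0.56400027]), 'ft_torque': array([-0.01988044, -0.03992992,  0.00482132]), 'opening': 0.08537971569299099}
```

View pics/top0.png

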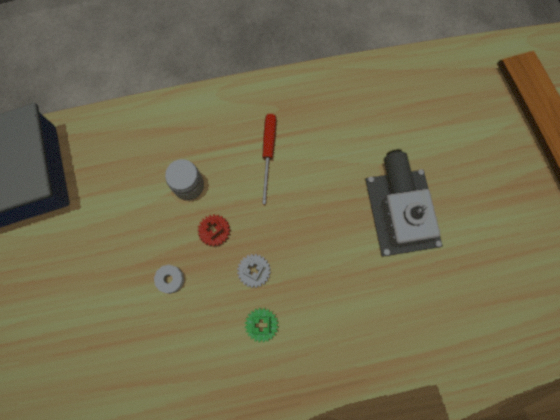

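View pics/side0.png

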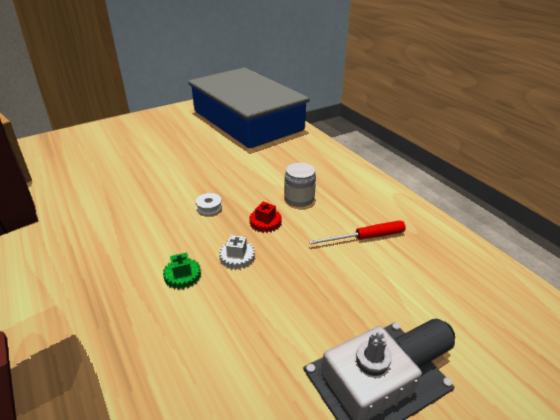

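Tall images: the white toothed wheel is at top (254,270) / side (237,252). The red (214,231) and green (262,325) ones are excluded look-alikes, and the pulley is at (169,279) with no teeth. I'll confirm the wheel and the shaft in an enlarged crop.

```bash
python3 - <<'E'
from h import *
t=cv2.imread('pics/top0.png');s=cv2.imread('pics/side0.png')
def c(i,x,y,w=25,h=20,S=400): 
    return cv2.resize(i[y-h:y+h,x-w:x+w],(400,300),interpolation=cv2.INTER_CUBIC)
m=np.vstack([np.hstack([c(t,254,270,24,18),c(t,416,213,24,18)]),np.hstack([c(s,237,250,24,18),c(s,374,350,32,24)])])
m=cv2.convertScaleAbs(m,alpha=1.2)
cv2.imwrite('pics/crop.png',m)
f=load('top0');g=load('side0')
print('gear top',onz(f,[[254,270]],.02),'side',onz(g,[[237,252]],.02))
print('shaft',onz(f,[[420,211]],.12),onz(g,[[376,335]],.12))
print(rot(monitor.get_obs()['eef_rot']))
E
```

```text
gear top [[0.50225458 0.07415559 0.02      ]] side [[0.50128045 0.06872788 0.02      ]]
shaft [[ 0.53180374 -0.24223061  0.12      ]] [[ 0.53299356 -0.25169779  0.12      ]]
[[ 2.39471978e-01 -1.92436595e-04  9.70903257e-01]
 [-9.70901661e-01  1.77659046e-03  2.39471936e-01]
 [-1.77098063e-03 -9.99998403e-01  2.38606622e-04]]
```

View pics/crop.png

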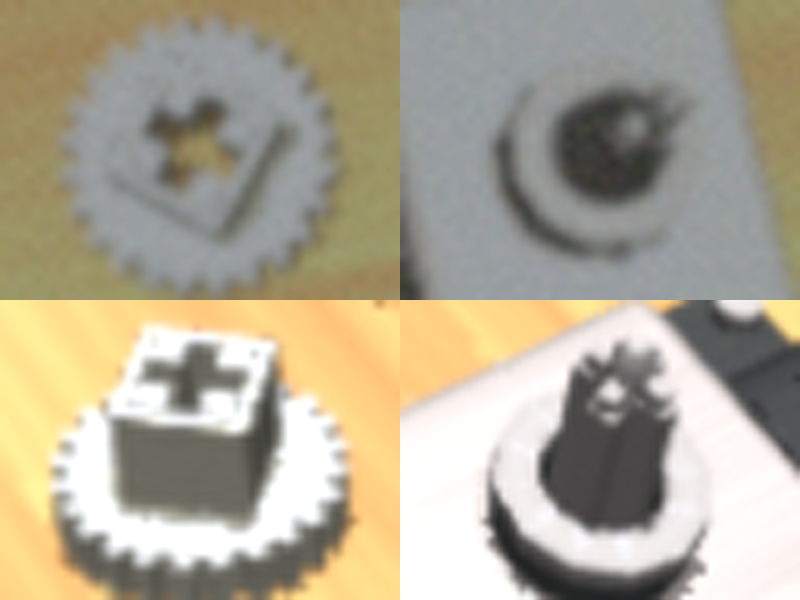

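White toothed disc with square boss and cross bore: it is the gear. Next I'll fit the gear pose in both views and check with an overlay, and test shaft angles.

```bash
cat > fit.py <<'E'
from h import *
from scipy.optimize import least_squares
T=lambda p:np.array([230-.5+p[0]/8.333,252-.5+p[1]/8.333]); S=lambda p:np.array([213-.5+p[0]/8.333,232-.5+(p[1]-300)/8.333])
f=load('top0');g=load('side0')
def sq(x,y,a,h,z):
    c=np.array([[1,1],[-1,1],[-1,-1],[1,-1]])*h; r=np.array([[np.cos(a),-np.sin(a)],[np.sin(a),np.cos(a)]])
    return np.c_[c@r.T+[x,y],np.full(4,z)]
ot=np.array([T(p) for p in[(225,238),(288,130),(112,180)]]); os_=np.array([S(p) for p in[(148,326),(277,344),(252,432),(108,412)]])
def near(o,P): return np.array([(o[i]-P)[np.argmin(((P-o[i])**2).sum(1))] for i in range(len(o))]).ravel()
for name,L in(('top',[(f,ot)]),('side',[(g,os_)]),('both',[(f,ot),(g,os_)])):
    best=min((least_squares(lambda v:np.concatenate([near(o,proj(c,sq(v[0]/100,v[1]/100,v[2],.0155,.04))) for c,o in L]),[50.,7.,a]) for a in np.arange(0,1.57,.2)),key=lambda r:r.cost)
    print(name,best.x,best.cost)
E
python3 fit.py; python3 - <<'E'
from h import *
# averaged frames
for n in('side','top'):
    fs=[viewer.grab_frame(n) for _ in range(6)]
    a=np.mean([x['color'].astype(float) for x in fs],0)[:,:,::-1]; np.save(f'pics/{n}avg.npy',a)
def cross(x,y,a,w,l,z):
    w/=2;l/=2
    c=np.array([[l,w],[w,w],[w,l],[-w,l],[-w,w],[-l,w],[-l,-w],[-w,-w],[-w,-l],[w,-l],[w,-w],[l,-w]])
    r=np.array([[np.cos(a),-np.sin(a)],[np.sin(a),np.cos(a)]])
    return np.c_[c@r.T+[x,y],np.full(12,z)]
a=np.load('pics/sideavg.npy').astype(np.uint8)
g=load('side0'); k=12; x0,y0,w,h=356,326,33,50
# shaft centre from collar ellipse, side
c0=onz(g,[[342-.5+200/6.25,326-.5+175/6.25]],.076)[0]; f=load('top0')
c1=onz(f,[[391.5+201/8.333,194.5+157/8.333]],.076)[0]; print('collar side',c0,'top',c1)
tiles=[]
for d in (None,0,30,60):
    im=cv2.resize(a[y0:y0+h,x0:x0+w],None,fx=k/2,fy=k/2,interpolation=cv2.INTER_CUBIC)
    if d is not None:
        t=np.radians(d)
        for z,W,L,col in((.108,.006,.021,(0,0,255)),(.112,.004,.018,(0,255,0)),(.076,.006,.021,(255,0,0))):
            p=(proj(g,cross(c0[0],c0[1],t,W,L,z))-[x0,y0]+.5)*k/2
            cv2.polylines(im,[np.round(p*8).astype(int)],True,col,1,cv2.LINE_AA,3)
    tiles.append(im)
m=np.hstack(tiles)
b=np.load('pics/topavg.npy').astype(np.uint8)[198:226,402:434]
b=cv2.resize(b,None,fx=10,fy=10,interpolation=cv2.INTER_CUBIC); b=cv2.convertScaleAbs(b,alpha=1.5)
M=np.zeros((590,800,3),np.uint8); M[:300,:m.shape[1]]=m; M[305:585,:320]=b
cv2.imwrite('pics/ov.png',M)
E
```

```text
top [50.07194949  7.44290944  0.85992923] 0.5916029555414635
side [50.43763627  7.63960507  0.85673299] 0.43439820604364676
both [50.26341094  7.49936235  0.8617227 ] 4.301671007074164
collar side [ 0.53877529 -0.2505128   0.076     ] top [ 0.53655252 -0.25039223  0.076     ]
```

View pics/ov.png

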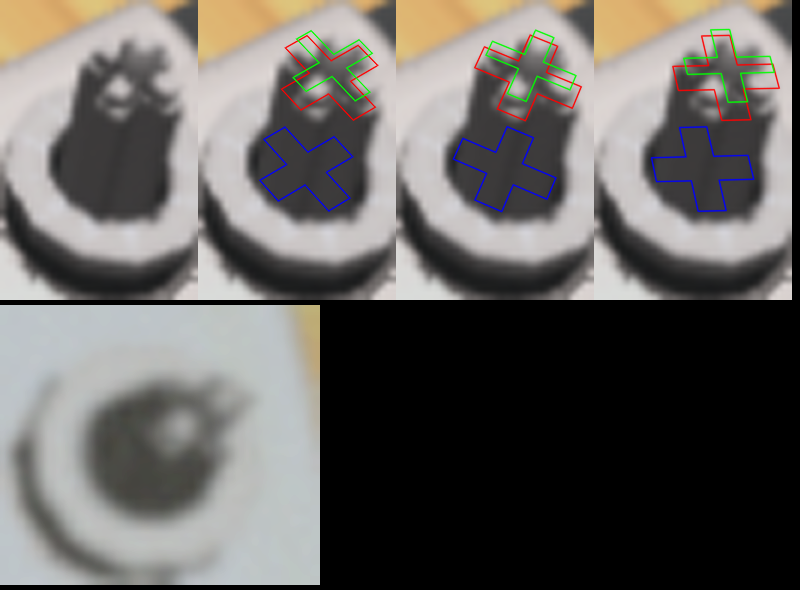

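```bash
cat > to.py <<'E'
from h import *
import sys
x,y,z,yaw=map(float,sys.argv[1:5])
o=monitor.get_obs();M=rot(o['eef_rot']);cur=np.degrees(np.arctan2(M[1,0],M[0,0]))
print('shift mm',np.round(M.T@(np.array([x,y,z])-o['eef_pos'])*1e3,1),'spin',round(-np.radians((yaw-cur+180)%360-180),3),'pos',np.round(o['eef_pos'],4),'yaw',round(cur,2),'F',np.round(o['force'],1),'op',round(o['opening'],4),'t',o['time_s'])
E
python3 to.py .5025 .075 .14 -40.7
cat > sh.py <<'E'
from h import *
g=load('side0');a=np.load('pics/sideavg.npy').astype(np.float32).mean(2)
gx=cv2.Sobel(a,cv2.CV_32F,1,0);gy=cv2.Sobel(a,cv2.CV_32F,0,1)
def cross(x,y,a,w,l,z):
    w/=2;l/=2
    c=np.array([[l,w],[w,w],[w,l],[-w,l],[-w,w],[-l,w],[-l,-w],[-w,-w],[-w,-l],[w,-l],[w,-w],[l,-w]])
    r=np.array([[np.cos(a),-np.sin(a)],[np.sin(a),np.cos(a)]])
    return np.c_[c@r.T+[x,y],np.full(12,z)]
def score(x,y,t):
    s=0;n=0
    for z,W,L in((.108,.006,.021),(.112,.004,.018)):
        p=proj(g,cross(x,y,t,W,L,z))
        for i in range(12):
            A,B=p[i],p[(i+1)%12];d=B-A;l=np.hypot(*d)+1e-9;nn=np.array([-d[1],d[0]])/l
            q=A+np.linspace(0.1,.9,8)[:,None]*d
            X=q[:,0].astype(np.float32)[None];Y=q[:,1].astype(np.float32)[None]
            v=cv2.remap(gx,X,Y,1)*nn[0]+cv2.remap(gy,X,Y,1)*nn[1]
            s+=np.abs(v).sum()*l;n+=8*l
    return s/n
R_=[]
for d in range(0,90,3):
    b=max((score(.538+i,-.2505+j,np.radians(d)),i,j) for i in np.arange(-.003,.0031,.0006) for j in np.arange(-.003,.0031,.0006))
    R_.append((round(float(b[0]),1),d,round(b[1]*1e3,1),round(b[2]*1e3,1)))
print(sorted(R_)[::-1][:10])
E
python3 sh.py
```

```text
shift mm [-577.5   79.1  505.8] spin -0.619 pos [ 0.1496 -0.6068  0.2191] yaw -76.15 F [ 0.9 -0.5 -0.2] op 0.0853 t 0.7
[(155.1, 15, np.float64(0.6), np.float64(-1.8)), (154.8, 12, np.float64(-0.0), np.float64(-1.8)), (151.1, 18, np.float64(0.6), np.float64(-1.8)), (149.3, 9, np.float64(0.6), np.float64(-1.8)), (143.9, 21, np.float64(-0.0), np.float64(-1.8)), (142.6, 24, np.float64(-0.0), np.float64(-0.6)), (141.6, 6, np.float64(0.6), np.float64(-2.4)), (137.5, 30, np.float64(-1.2), np.float64(-0.0)), (135.6, 27, np.float64(-0.0), np.float64(-0.6)), (135.6, 3, np.float64(-0.0), np.float64(-2.4))]
```

Emit:
step_arm([
  [-577,0,506,-0.619],
  [-577,0,506,-0.619],
  [-577,0,506,-0.619],
  [-577,0,506,-0.619],
  [-577,0,506,-0.619],
], grip=85, force=60)

```text
time_s: 1.2
eef_pos: [0.2652, -0.3831, 0.2192]
eef_rot: [0.664, -0.244, 0.245, -0.663]
force: [1.2, -0.4, 0.8]
opening: 0.057
```

```bash
python3 to.py .5025 .075 .14 -40.7
```

```text
shift mm [-116.7   79.1  502.5] spin 0.004 pos [ 0.2652 -0.3831  0.2192] yaw -40.45 F [ 1.2 -0.4  0.8] op 0.057 t 1.2
```

Emit:
step_arm([
  [-117,0,502,0.004],
  [-117,0,502,0.004],
  [-117,0,502,0.004],
  [-117,0,502,0.004],
  [-117,0,502,0.004],
])

```text
time_s: 1.7
eef_pos: [0.381, -0.1615, 0.2196]
eef_rot: [0.663, -0.247, 0.248, -0.662]
force: [1.8, -0.2, -0.9]
opening: 0.0568
```

```bash
python3 to.py .5025 .075 .14 -40.7
```

```text
shift mm [-63.3  79.6 258.2] spin -0.004 pos [ 0.381  -0.1615  0.2196] yaw -40.93 F [ 1.8 -0.2 -0.9] op 0.0568 t 1.7
```

Emit:
step_arm([
  [-63,40,258,-0.004],
  [-63,40,258,-0.004],
  [-63,60,258,-0.004],
  [-63,79,258,-0.004],
  [-63,79,258,-0.004],
])

```text
time_s: 2.2
eef_pos: [0.4906, 0.0515, 0.1516]
eef_rot: [-0.663, 0.245, -0.246, 0.663]
force: [0.7, -0.2, -0.6]
opening: 0.0568
```

Emit:
step_arm([
  [0,0,0,0],
])

```text
time_s: 2.3
eef_pos: [0.4888, 0.054, 0.1483]
eef_rot: [-0.664, 0.246, -0.242, 0.664]
force: [-0.8, -0.7, -0.4]
opening: 0.0569
```

```bash
python3 to.py .5025 .075 .14 -40.7
```

```text
shift mm [-3.1  8.3 24.9] spin 0.006 pos [0.4888 0.054  0.1483] yaw -40.38 F [-0.8 -0.7 -0.4] op 0.0569 t 2.3
```

Emit:
step_arm([
  [-3,30,25,0.006],
  [-3,58,25,0.006],
  [-3,78,25,0.006],
  [-3,78,25,0.006],
])

```text
time_s: 2.7
eef_pos: [0.5009, 0.07, 0.0708]
eef_rot: [0.663, -0.25, 0.246, -0.662]
force: [-0.0, -0.3, 0.5]
opening: 0.0571
```

```bash
python3 to.py .5025 .075 .036 -40.7; python3 - <<'E'
from h import *
t=grab('top','t1')['color'][:,:,::-1];s=grab('side','s1')['color'][:,:,::-1]
c=lambda i,x,y:cv2.resize(i[y-37:y+38,x-50:x+50],(400,300),interpolation=cv2.INTER_CUBIC)
cv2.imwrite('pics/m1.png',np.hstack([c(t,254,262),c(s,237,240)]))
E
```

```text
shift mm [-1.9 34.8  5. ] spin -0.006 pos [0.5009 0.07   0.0708] yaw -41.02 F [-0.  -0.3  0.5] op 0.0571 t 2.7
```

View pics/m1.png

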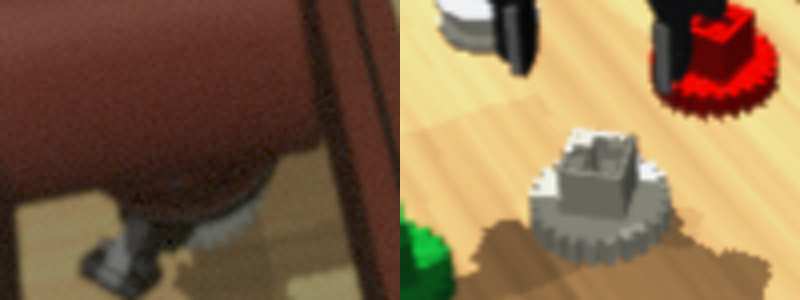

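```bash
python3 - <<'E'
from h import *
g=load('side0');M=rot(monitor.get_obs()['eef_rot']);p=monitor.get_obs()['eef_pos']
u=M[:,0]
for s in(-1,1):
  for dz in(.014,.005,0): print(s,dz,(proj(g,p+u*s*.0285+M[:,1]*dz)[0]-[187,203]+.5)*4+[400,0])
E
```

```text
-1 0.014 [539.42469373 120.42895497]
-1 0.005 [537.95393773 104.84665998]
-1 0 [537.12889713  96.0920118 ]
1 0.014 [663.56624213 135.34800833]
1 0.005 [662.98143776 119.69143551]
1 0 [662.65334111 110.89353523]
```

Emit:
step_arm([
  [-2,15,5,-0.006],
  [-2,30,5,-0.006],
  [-2,39,5,-0.006],
  [-2,39,5,-0.006],
  [-2,39,5,-0.006],
])

```text
time_s: 3.3
eef_pos: [0.5057, 0.0754, 0.0349]
eef_rot: [-0.663, 0.246, -0.246, 0.663]
force: [0.9, -0.5, 1.1]
opening: 0.0569
```

```bash
python3 to.py .5025 .075 .031 -40.7
```

```text
shift mm [-2.2  3.9 -2.3] spin 0.0 pos [0.5057 0.0754 0.0349] yaw -40.68 F [ 0.9 -0.5  1.1] op 0.0569 t 3.3
```

Emit:
step_arm([
  [-2,3.5,-2.5,0],
  [-2,3.5,-2.5,0],
  [-2,3.5,-2.5,0],
])

```text
time_s: 3.6
eef_pos: [0.5022, 0.0747, 0.0313]
eef_rot: [-0.663, 0.246, -0.246, 0.663]
force: [0.3, -0.5, -0.7]
opening: 0.0567
```

Emit:
step_arm([
  [0,0,0,0],
  [0,0,0,0],
  [0,0,0,0],
  [0,0,0,0],
  [0,0,0,0],
], grip=255, force=60)

```text
time_s: 4.1
eef_pos: [0.5022, 0.0748, 0.0311]
eef_rot: [0.663, -0.246, 0.246, -0.663]
force: [0.0, -0.5, 0.1]
opening: 0.0002
```

```bash
python3 to.py .5025 .075 .16 -40.7
```

```text
shift mm [ 1.000e-01 -1.289e+02  4.000e-01] spin 0.0 pos [0.5022 0.0748 0.0311] yaw -40.68 F [ 0.  -0.5  0.1] op 0.0002 t 4.1
```

The fingers shut fully, so the grasp missed. I'll look again.

```bash
python3 - <<'E'
from h import *
t=grab('top','t2')['color'][:,:,::-1];s=grab('side','s2')['color'][:,:,::-1]
c=lambda i,x,y:cv2.resize(i[y-37:y+38,x-50:x+50],(400,300),interpolation=cv2.INTER_CUBIC)
cv2.imwrite('pics/m2.png',np.hstack([c(t,254,262),c(s,237,240)]))
g=load('side0');o=monitor.get_obs();M=rot(o['eef_rot'])
print((proj(g,[o['eef_pos'],o['eef_pos']+M[:,1]*.014])-[187,203]+.5)*4+[400,0])
E
```

```text
[[596.59375873 171.70933588]
 [598.19125055 194.45457286]]
```

View pics/m2.png

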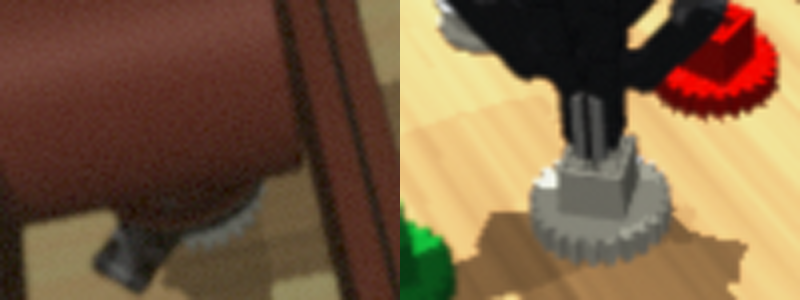

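The fingers shut just above the boss. In the picture the tips are about 22 mm higher than stated, and about 3.5 mm left along the jaw axis. I'll open, shift, and go lower while watching the force.

Emit:
step_arm([
  [0,-12,0,0],
  [3.5,-20,0,0],
  [3.5,-20,0,0],
  [3.5,-20,0,0],
  [3.5,-20,0,0],
], grip=85)

```text
time_s: 4.7
eef_pos: [0.5047, 0.0725, 0.051]
eef_rot: [0.663, -0.246, 0.246, -0.663]
force: [-0.8, 0.2, 0.0]
opening: 0.0567
```

Emit:
step_arm([
  [0,12,0,0],
  [0,24,0,0],
  [0,34,0,0],
  [0,34,0,0],
  [0,34,0,0],
])

```text
time_s: 5.2
eef_pos: [0.5042, 0.0725, 0.0162]
eef_rot: [0.663, -0.246, 0.245, -0.663]
force: [0.2, -0.1, 0.1]
opening: 0.0567
```

```bash
python3 - <<'E'
from h import *
t=grab('top','t3')['color'][:,:,::-1];s=grab('side','s3')['color'][:,:,::-1]
c=lambda i,x,y:cv2.resize(i[y-37:y+38,x-50:x+50],(800,600),interpolation=cv2.INTER_CUBIC)
cv2.imwrite('pics/m3.png',c(s,237,240))
g=load('side0');o=monitor.get_obs();M=rot(o['eef_rot']);print(o['eef_pos'],o['force'],o['opening'])
for s in(-1,1): print((proj(g,[o['eef_pos']+M[:,0]*s*.0285+M[:,1]*d for d in(-.0085,.014)])-[187,203]+.5)*8)
E
```

```text
[0.50515791 0.07248852 0.01725412] [ 0.13009752 -0.61972006  0.70388131] 0.05670916897463114
[[290.40986316 347.61644735]
 [297.27156178 419.50331275]]
[[531.75793894 376.65272534]
 [534.49909948 448.79327421]]
```

View pics/m3.png

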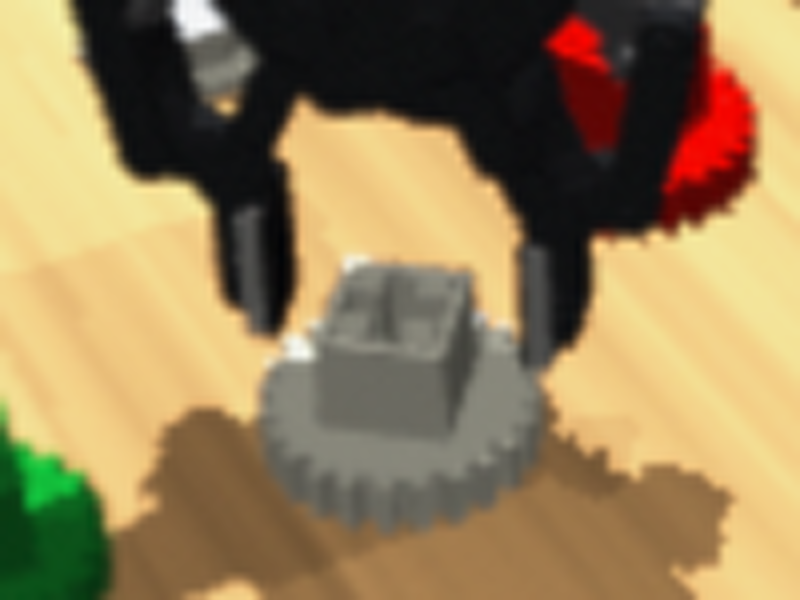

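Emit:
step_arm([
  [0,4,0,0],
  [0,7,0,0],
  [0,7,0,0],
])

```text
time_s: 5.6
eef_pos: [0.5045, 0.0725, 0.0097]
eef_rot: [0.663, -0.246, 0.246, -0.663]
force: [-0.4, 0.1, 0.5]
opening: 0.0568
```

Emit:
step_arm([
  [0,0,0,0],
  [0,0,0,0],
  [0,0,0,0],
  [0,0,0,0],
  [0,0,0,0],
], grip=255, force=80)

```text
time_s: 6.1
eef_pos: [0.5054, 0.0725, 0.0105]
eef_rot: [-0.663, 0.245, -0.246, 0.663]
force: [-0.2, -1.0, 4.4]
opening: 0.0291
```

```bash
python3 to.py .5025 .075 .16 -40.7
```

```text
shift mm [-3.700e+00 -1.495e+02  1.000e-01] spin 0.0 pos [0.5054 0.0725 0.0105] yaw -40.68 F [-0.2 -1.   4.4] op 0.0291 t 6.1
```

Emit:
step_arm([
  [0,-20,0,0],
  [0,-60,0,0],
  [0,-100,0,0],
  [0,-140,0,0],
  [0,-155,0,0],
])

```text
time_s: 6.6
eef_pos: [0.507, 0.0725, 0.1692]
eef_rot: [-0.662, 0.244, -0.248, 0.664]
force: [0.6, -0.7, -0.5]
opening: 0.029
```

Emit:
step_arm([
  [0,0,0,0],
])

```text
time_s: 6.7
eef_pos: [0.5065, 0.0725, 0.1672]
eef_rot: [-0.662, 0.244, -0.247, 0.664]
force: [0.4, 0.6, -0.9]
opening: 0.0294
```

```bash
python3 to.py .538 -.251 .165 -72
```

```text
shift mm [ 234.7    2.4 -224.8] spin 0.547 pos [0.5065 0.0725 0.1672] yaw -40.68 F [ 0.4  0.6 -0.9] op 0.0294 t 6.7
```

Emit:
step_arm([
  [235,0,-225,0.58],
  [235,0,-225,0.58],
  [235,0,-225,0.58],
  [235,0,-225,0.58],
  [235,0,-225,0.58],
])

```text
time_s: 7.2
eef_pos: [0.5273, -0.1775, 0.1616]
eef_rot: [0.565, -0.428, 0.424, -0.564]
force: [0.3, 0.4, -0.7]
opening: 0.029
```

```bash
python3 to.py .538 -.251 .165 -75
```

```text
shift mm [73.6 -3.6 -9.8] spin 0.015 pos [ 0.5273 -0.1775  0.1616] yaw -74.12 F [ 0.3  0.4 -0.7] op 0.029 t 7.2
```

Emit:
step_arm([
  [40,-4,-5,0.015],
  [74,-4,-10,0.015],
  [74,-4,-10,0.015],
  [74,-4,-10,0.015],
  [74,-4,-10,0.015],
])

```text
time_s: 7.7
eef_pos: [0.5389, -0.2486, 0.1668]
eef_rot: [-0.562, 0.431, -0.428, 0.562]
force: [0.1, 1.1, -1.4]
opening: 0.0291
```

```bash
python3 to.py .538 -.251 .165 -75; python3 - <<'E'
from h import *
t=grab('top','t4')['color'][:,:,::-1];s=grab('side','s4')['color'][:,:,::-1]
c=lambda i,x,y:cv2.resize(i[y-56:y+57,x-37:x+38],(400,600),interpolation=cv2.INTER_CUBIC)
cv2.imwrite('pics/m4.png',np.hstack([c(s,374,320),c(t,418,213)]))
E
```

```text
shift mm [ 2.1  1.8 -1.5] spin 0.005 pos [ 0.5389 -0.2486  0.1668] yaw -74.74 F [ 0.1  1.1 -1.4] op 0.0291 t 7.7
```

View pics/m4.png

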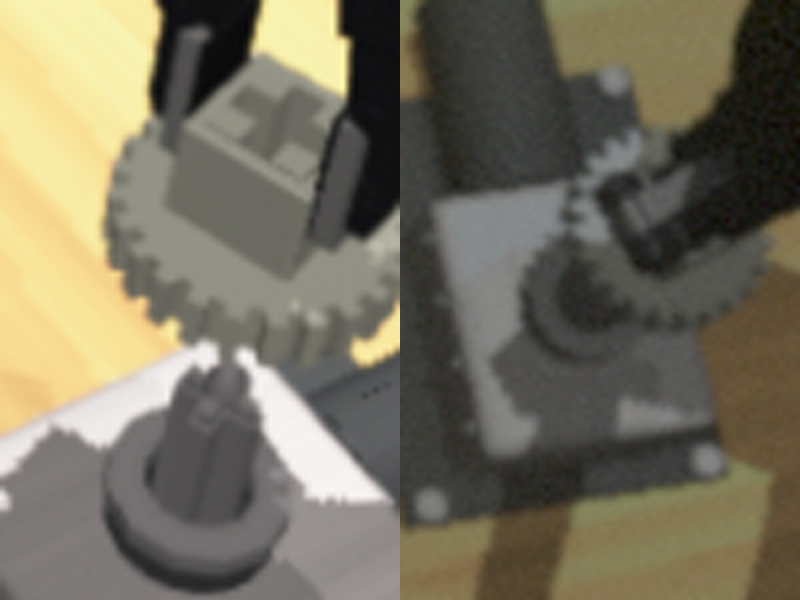

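The gear is held level, at crop centre (275,125). The shaft splines below it, at crop (210,400), are clearly visible. I'll refine both poses by edge fits in this same view.

```bash
cat > ref.py <<'E'
from h import *
from scipy.optimize import minimize
import sys
cam=sys.argv[1]
fs=[viewer.grab_frame(cam) for _ in range(5)]
g=fs[0]; a=np.mean([x['color'].astype(np.float32) for x in fs],0).mean(2); np.save('pics/avg4.npy',a)
a=cv2.GaussianBlur(np.log(a+8)*60,(0,0),.7)
gx=cv2.Sobel(a,cv2.CV_32F,1,0);gy=cv2.Sobel(a,cv2.CV_32F,0,1)
def cross(w,l,z):
    w/=2;l/=2
    c=np.array([[l,w],[w,w],[w,l],[-w,l],[-w,w],[-l,w],[-l,-w],[-w,-w],[-w,-l],[w,-l],[w,-w],[l,-w]])
    return np.c_[c,np.full(12,z)]
loop=lambda P:[(P[i],P[(i+1)%len(P)]) for i in range(len(P))]
def sq(h,z): return np.array([[h,h,z],[-h,h,z],[-h,-h,z],[h,-h,z]])
def score(seg,x,y,z,t):
    r=R.from_euler('z',t).as_matrix(); s=n=0
    pts=np.array(seg).reshape(-1,3)@r.T+[x,y,z]; p=proj(g,pts).reshape(-1,2,2)
    for A,B in p:
        d=B-A;l=np.hypot(*d)+1e-9;nn=np.array([-d[1],d[0]])/l
        q=(A+np.linspace(0.08,.92,10)[:,None]*d).astype(np.float32)
        v=cv2.remap(gx,q[None,:,0],q[None,:,1],1)*nn[0]+cv2.remap(gy,q[None,:,0],q[None,:,1],1)*nn[1]
        s+=np.abs(v).mean()*l;n+=l
    return s/n
def fit(seg,x,y,z,angs,rng,freez=False):
    res=[]
    for d in angs:
        b=max((score(seg,x+i,y+j,z,np.radians(d)),i,j) for i in rng for j in rng)
        res.append((b[0],d,x+b[1],y+b[2]))
    res.sort(reverse=True); out=[]
    for b in res[:6]:
        v0=np.array([b[2]*1e3,b[3]*1e3,b[1]]+([z*1e3] if freez else []))
        m=minimize(lambda v:-score(seg,v[0]/1e3,v[1]/1e3,v[3]/1e3 if freez else z,np.radians(v[2])),v0,method='Nelder-Mead',options=dict(initial_simplex=np.vstack([v0]+[v0+np.eye(len(v0))[i]*1. for i in range(len(v0))])))
        out.append((round(-m.fun,1),np.round(m.x,2)))
    return sorted(out,key=lambda o:-o[0])[:4]
G=loop(sq(.0155,.04))+loop(cross(.008,.023,.04))
S=loop(cross(.006,.021,.108))+loop(cross(.004,.018,.112))
rng=np.arange(-.005,.0051,.001)
o=monitor.get_obs();p=o['eef_pos'];print(p)
if 'g' in sys.argv[2]:
    print('gear z fixed',fit(G,p[0],p[1],p[2]-.0105,range(0,90,6),rng)); print('z free',fit(G,p[0],p[1],p[2]-.0105,range(0,90,6),rng,True))
if 's' in sys.argv[2]: print('shaft',fit(S,.538,-.251,0,range(0,90,5),rng))
# verification overlay
E
python3 ref.py side gs
```

```text
[ 0.5401812  -0.24957268  0.16929933]
gear z fixed [(np.float64(67.3), array([ 541.15, -248.51,   16.67])), (np.float64(67.3), array([ 541.07, -248.51,   16.6 ])), (np.float64(67.3), array([ 541.05, -248.52,   16.48])), (np.float64(67.3), array([ 541.14, -248.45,   16.63]))]
z free [(np.float64(67.7), array([ 543.79, -246.25,   15.86,  155.18])), (np.float64(67.3), array([ 541.34, -248.33,   16.64,  158.58])), (np.float64(67.3), array([ 541.32, -248.16,   15.87,  158.25])), (np.float64(67.2), array([ 540.69, -248.85,   16.69,  159.3 ]))]
shaft [(np.float64(59.7), array([ 545.05, -245.87,   81.32])), (np.float64(59.7), array([ 545.08, -245.86,   81.78])), (np.float64(59.6), array([ 545.1 , -245.83,   82.04])), (np.float64(59.6), array([ 545.16, -245.78,   82.72]))]
```

```bash
python3 - <<'E'
from h import *
g=load('side0'); a=np.load('pics/avg4.npy'); x0,y0,w,h=350,330,42,48; k=9
def cross(x,y,t,w,l,z):
    w/=2;l/=2
    c=np.array([[l,w],[w,w],[w,l],[-w,l],[-w,w],[-l,w],[-l,-w],[-w,-w],[-w,-l],[w,-l],[w,-w],[l,-w]])
    r=np.array([[np.cos(t),-np.sin(t)],[np.sin(t),np.cos(t)]]); return np.c_[c@r.T+[x,y],np.full(12,z)]
c=a[y0:y0+h,x0:x0+w]; c=np.clip((c-c.min())*1.6,0,255).astype(np.uint8)
T=[]
for cand in (None,(538.6,-252.3,14),(538.,-251,30),(538,-251,78)):
    im=cv2.cvtColor(cv2.resize(c,None,fx=k*.7,fy=k*.7,interpolation=cv2.INTER_CUBIC),cv2.COLOR_GRAY2BGR)
    if cand:
        for z,W,L,col in((.108,.006,.021,(0,0,255)),(.112,.004,.018,(0,255,0))):
            p=(proj(g,cross(cand[0]/1e3,cand[1]/1e3,np.radians(cand[2]),W,L,z))-[x0,y0]+.5)*k*.7
            cv2.polylines(im,[np.round(p*8).astype(int)],True,col,1,cv2.LINE_AA,3)
        t=np.linspace(0,6.28,40)
        for r,z in((.022,.076),(.0045,.12)):
            p=(proj(g,np.c_[cand[0]/1e3+r*np.cos(t),cand[1]/1e3+r*np.sin(t),0*t+z])-[x0,y0]+.5)*k*.7
            cv2.polylines(im,[np.round(p*8).astype(int)],True,(255,255,0),1,cv2.LINE_AA,3)
    T.append(im)
big=np.vstack([np.hstack(T[:2]),np.hstack(T[2:])]); print(big.shape); cv2.imwrite('pics/ov2.png',big)
E
```

```text
(604, 530, 3)
```

View pics/ov2.png

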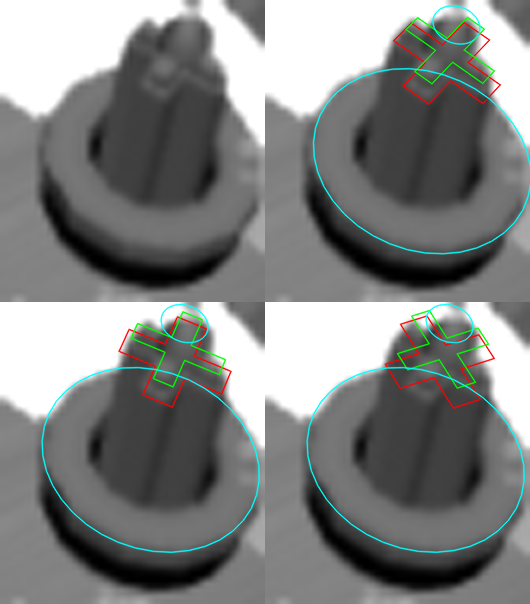

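30° fits clearly: the front arm at (157,88), left (120,40) and right (222,85) all line up. I'll refine locally from there.

```bash
sed -e "s/^fs=.*/fs=[load('side0')]/" -e "s/^g=fs\[0\].*/g=fs[0]; a=np.load('pics\/avg4.npy')/" -e '/^G=loop/,$d' ref.py > r2.py; cat >> r2.py <<'E'
def vis(t):  # edges seen from the side camera: top outlines + verticals of near corners
    return loop(cross(.006,.021,.108))+loop(cross(.004,.018,.112))
C=cross(.006,.021,.108)
V=[(C[i],C[i]-[0,0,.026]) for i in (8,9,6,11,0,5)]
for nm,seg in(('tops',vis(0)),('tops+vert',vis(0)+V)):
    res=[]
    for d in range(12,52,3):
        b=max((score(seg,.538+i,-.251+j,0,np.radians(d)),i,j) for i in np.arange(-.003,.0031,.0005) for j in np.arange(-.003,.0031,.0005)); res.append((round(float(b[0]),1),d,round(b[1]*1e3,1),round(b[2]*1e3,1)))
    print(nm,[tuple(map(float,r)) for r in res])
t=np.linspace(0,2*np.pi,41);c=np.c_[np.cos(t),np.sin(t),0*t]
cs=[(c[i]*.022,c[i+1]*.022) for i in range(40)]
best=max((score(cs,.538+i,-.251+j,.076,0),i,j) for i in np.arange(-.004,.0041,.0005) for j in np.arange(-.004,.0041,.0005)); print('collar',best)
E
python3 r2.py side
```

```text
tops [(47.6, 12.0, 1.0, -1.0), (49.4, 15.0, 1.5, -0.5), (50.2, 18.0, 1.5, -0.5), (49.8, 21.0, 1.5, -0.5), (48.5, 24.0, 1.0, -0.5), (46.5, 27.0, 1.0, -1.0), (44.0, 30.0, 1.0, -1.0), (42.3, 33.0, 3.0, 1.5), (41.8, 36.0, 3.0, 1.5), (41.0, 39.0, 3.0, 1.5), (39.9, 42.0, 3.0, 1.5), (38.4, 45.0, 3.0, 1.5), (36.4, 48.0, 3.0, 1.5), (35.5, 51.0, 2.5, 3.0)]
tops+vert [(39.5, 12.0, 1.5, -1.0), (41.3, 15.0, 1.5, -0.5), (42.2, 18.0, 1.5, -0.5), (42.2, 21.0, 1.5, -0.5), (42.6, 24.0, 1.5, -0.5), (42.5, 27.0, 1.5, -0.5), (41.6, 30.0, 1.5, -1.0), (40.9, 33.0, 3.0, 1.0), (40.0, 36.0, 3.0, 1.0), (39.1, 39.0, 3.0, 1.0), (38.5, 42.0, 3.0, 1.5), (37.4, 45.0, 3.0, 1.0), (35.6, 48.0, 3.0, 1.0), (33.0, 51.0, 3.0, 1.5)]
collar (np.float64(58.00661759225048), np.float64(0.0005000000000000004), np.float64(-0.001))
```

```bash
python3 to.py .5384 -.2529 .136 -69.3
```

```text
shift mm [ 2.7 33.3 -2.6] spin -0.094 pos [ 0.5402 -0.2496  0.1693] yaw -74.71 F [-0.3 -0.1 -1.8] op 0.0288 t 8.05
```

Emit:
step_arm([
  [2.7,15,-2.6,-0.094],
  [2.7,30,-2.6,-0.094],
  [2.7,33,-2.6,-0.094],
  [2.7,33,-2.6,-0.094],
  [2.7,33,-2.6,-0.094],
])

```text
time_s: 8.55
eef_pos: [0.5384, -0.2535, 0.1363]
eef_rot: [-0.581, 0.403, -0.403, 0.581]
force: [-0.2, 0.7, -0.8]
opening: 0.0293
```

```bash
python3 to.py .5384 -.2529 .126 -69.3; sed -i "s/p\[2\]-.0105,range(0,90,6),rng,True/p[2]-.0105,range(6,40,6),rng,True/" ref.py; python3 ref.py side g
```

```text
shift mm [-0.5 10.3  0.2] spin -0.002 pos [ 0.5384 -0.2535  0.1363] yaw -69.44 F [-0.2  0.7 -0.8] op 0.0293 t 8.55
[ 0.5385327  -0.25367498  0.13667504]
gear z fixed [(np.float64(69.2), array([ 540.03, -252.74,   21.81])), (np.float64(69.1), array([ 540.09, -252.73,   21.82])), (np.float64(64.1), array([ 538.91, -248.81,   30.79])), (np.float64(63.6), array([ 539.5 , -248.63,   31.33]))]
z free [(np.float64(70.1), array([ 542.59, -250.79,   22.38,  122.76])), (np.float64(70.1), array([ 542.44, -250.92,   21.93,  122.92])), (np.float64(70.0), array([ 543.01, -250.49,   21.69,  122.  ])), (np.float64(69.0), array([ 539.87, -252.96,   21.77,  126.49]))]
```

Emit:
step_arm([
  [-0.7,4,0,0],
  [-0.7,7,0,0],
  [-0.7,10,0,0],
  [-0.7,10,0,0],
])

```text
time_s: 9.2
eef_pos: [0.5375, -0.2526, 0.1252]
eef_rot: [0.581, -0.403, 0.402, -0.581]
force: [0.1, -0.1, -0.3]
opening: 0.0294
```

```bash
python3 to.py .538 -.253 .118 -69.3
```

```text
shift mm [0.6 7.2 0.3] spin -0.002 pos [ 0.5375 -0.2526  0.1252] yaw -69.39 F [ 0.1 -0.1 -0.3] op 0.0294 t 9.2
```

Emit:
step_arm([
  [0.3,2,0,0],
  [0.3,4,0,0],
  [0.3,6,0,0],
  [0.3,7,0,0],
])

```text
time_s: 9.6
eef_pos: [0.5379, -0.2531, 0.1188]
eef_rot: [0.581, -0.403, 0.402, -0.581]
force: [0.7, 0.3, -0.9]
opening: 0.0289
```

```bash
python3 to.py .538 -.253 .108 -69.3
```

```text
shift mm [-0.1 10.8  0.1] spin -0.002 pos [ 0.5379 -0.2531  0.1188] yaw -69.39 F [ 0.7  0.3 -0.9] op 0.0289 t 9.6
```

Emit:
step_arm([
  [0,2,0,0],
  [0,4,0,0],
  [0,6,0,0],
  [0,6,0,0],
])

```text
time_s: 10.0
eef_pos: [0.5377, -0.253, 0.1126]
eef_rot: [0.581, -0.403, 0.402, -0.581]
force: [-1.8, 1.2, -1.4]
opening: 0.0295
```

```bash
python3 to.py .538 -.253 .0815 -69.3; python3 -c "
from h import *
print(monitor.get_obs()['ft_torque'])"
```

```text
shift mm [ 0.2 31.1  0.3] spin -0.001 pos [ 0.5377 -0.253   0.1126] yaw -69.38 F [-1.8  1.2 -1.4] op 0.0295 t 10.0
[0.11339623 0.35110364 0.01371629]
```

Emit:
step_arm([
  [0.3,5,0.2,0],
  [0.3,10,0.2,0],
  [0.3,15,0.2,0],
  [0.3,20,0.2,0],
  [0.3,20,0.2,0],
])

```text
time_s: 10.5
eef_pos: [0.5376, -0.2529, 0.092]
eef_rot: [0.581, -0.403, 0.402, -0.581]
force: [-2.3, 0.6, -2.6]
opening: 0.029
```

```bash
python3 to.py .538 -.253 .078 -69.3
```

```text
shift mm [ 0.2 14.   0.3] spin -0.001 pos [ 0.5376 -0.2529  0.092 ] yaw -69.38 F [-2.3  0.6 -2.6] op 0.029 t 10.5
```

Meshed, with little lateral force. I'll raise the grip and push down against the spring.

Emit:
step_arm([
  [0.4,3,0,0],
  [0.4,6,0,0],
  [0.4,9,0,0],
  [0.4,12,0,0],
  [0.4,12,0,0],
], force=110)

```text
time_s: 11.0
eef_pos: [0.5377, -0.253, 0.0825]
eef_rot: [-0.581, 0.403, -0.402, 0.581]
force: [-10.2, 5.8, 11.9]
opening: 0.0283
```

```bash
python3 to.py .538 -.253 .078 -69.3
```

```text
shift mm [0.1 4.5 0.3] spin -0.001 pos [ 0.5377 -0.253   0.0825] yaw -69.38 F [-10.2   5.8  11.9] op 0.0283 t 11.0
```

Emit:
step_arm([
  [-0.4,0,-0.4,0],
  [-0.8,0,-0.7,0],
  [-0.8,2,-0.7,0],
  [-0.8,4,-0.7,0],
  [-0.8,4,-0.7,0],
])

```text
time_s: 11.5
eef_pos: [0.5377, -0.253, 0.0792]
eef_rot: [-0.581, 0.403, -0.402, 0.582]
force: [-7.2, 5.7, 14.3]
opening: 0.0286
```

```bash
python3 to.py .538 -.253 .078 -69.3;python3 -c "
from h import *
print(monitor.get_obs()['ft_torque'])"
```

```text
shift mm [0.1 1.2 0.3] spin -0.001 pos [ 0.5377 -0.253   0.0792] yaw -69.38 F [-7.2  5.7 14.3] op 0.0286 t 11.5
[ 0.97221283  1.45350528 -0.092013  ]
```

Emit:
step_arm([
  [-0.5,1,-0.5,0],
  [-0.8,2,-0.6,0],
  [-0.8,3,-0.6,0],
  [-0.8,4,-0.6,0],
  [-0.8,4,-0.6,0],
])

```text
time_s: 12.0
eef_pos: [0.5377, -0.253, 0.0766]
eef_rot: [-0.581, 0.402, -0.403, 0.582]
force: [-9.7, 5.2, 19.2]
opening: 0.0283
```

```bash
python3 to.py .538 -.253 .078 -69.3;python3 -c "
from h import *
print(monitor.get_obs()['ft_torque'])"
```

```text
shift mm [ 0.1 -1.4  0.3] spin -0.001 pos [ 0.5377 -0.253   0.0766] yaw -69.38 F [-9.7  5.2 19.2] op 0.0283 t 12.0
[ 1.15394777  1.61182092 -0.09288579]
```

Emit:
step_arm([
  [0,1,0,0],
  [0,2,0,0],
  [0,2,0,0],
  [0,2,0,0],
])

```text
time_s: 12.4
eef_pos: [0.5378, -0.253, 0.0766]
eef_rot: [-0.581, 0.402, -0.403, 0.582]
force: [-14.5, 8.5, 31.7]
opening: 0.0283
```

```bash
python3 to.py .538 -.253 .0765 -69.3; python3 - <<'E'
from h import *
s=grab('side','s9')['color'][:,:,::-1]
cv2.imwrite('pics/m9.png',cv2.resize(s[305:395,320:440],(800,600),interpolation=cv2.INTER_CUBIC))
E
python3 ref.py side g
```

```text
shift mm [0.1 0.1 0.2] spin -0.001 pos [ 0.5378 -0.253   0.0766] yaw -69.38 F [-14.5   8.5  31.7] op 0.0283 t 12.4
[ 0.53777999 -0.25304105  0.07656293]
gear z fixed [(np.float64(69.5), array([ 539.32, -252.39,   21.42])), (np.float64(69.5), array([ 539.33, -252.31,   21.28])), (np.float64(69.2), array([ 540.47, -247.4 ,   37.46])), (np.float64(69.1), array([ 540.35, -247.53,   37.46]))]
z free [(np.float64(69.9), array([ 540.07, -251.88,   21.82,   64.86])), (np.float64(69.7), array([ 539.53, -252.27,   21.51,   65.7 ])), (np.float64(69.4), array([ 538.92, -252.74,   21.55,   66.66])), (np.float64(69.1), array([ 540.54, -247.35,   37.74,   65.99]))]
```

View pics/m9.png

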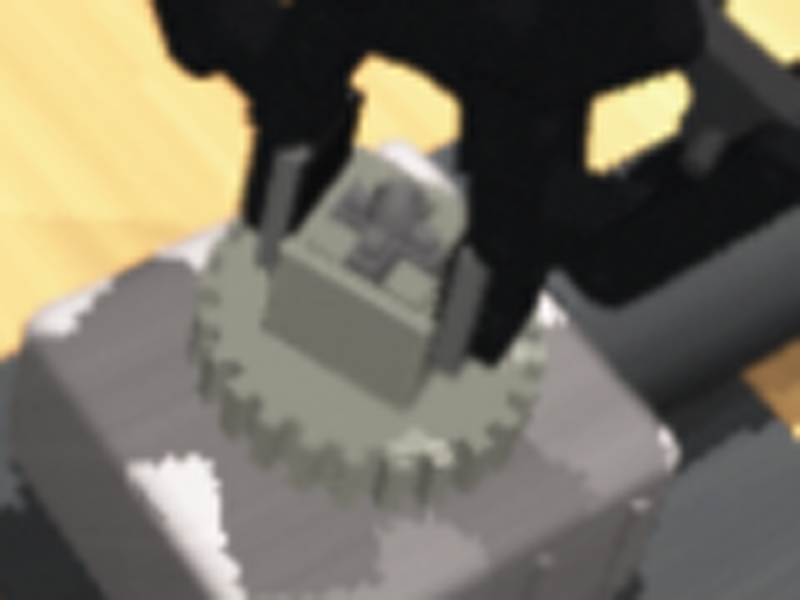

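At the stop: the force rose from 19 to 32 N with no further travel, and the fitted gear z is 65–66.7 mm against 66 expected. I'll ease off slightly and hand in.

Emit:
step_arm([
  [0,-0.8,0,0],
  [0,-0.8,0,0],
  [0,-0.8,0,0],
])

```text
time_s: 13.0
eef_pos: [0.5377, -0.253, 0.0766]
eef_rot: [-0.581, 0.402, -0.403, 0.582]
force: [-12.2, 7.2, 26.3]
opening: 0.0283
```

```bash
python3 to.py .538 -.253 .0765 -69.3; python3 -c "
from h import *
robot.job_done()"
```

```text
shift mm [0.1 0.1 0.2] spin -0.001 pos [ 0.5377 -0.253   0.0766] yaw -69.38 F [-12.2   7.2  26.3] op 0.0283 t 13.0
the job is handed in; nothing more can be done
```

The white toothed wheel is on the splined shaft, boss up, meshed and pushed fully down. I handed the job in at 13.0 s of the 38 s allowed, with the arm still pressing at about 26 N; no verdict was reported.

**Last checks:**
- **Seating:** an extra 2 mm of commanded push moved nothing while the force rose from 19 to 32 N. The tool height puts the wheel's underside about 6 mm above the housing top, so the collar is at its stop. I then eased off slightly.
- **Picture:** the last side view shows the wheel home and level, with the shaft in the bore. The edge fit there gave a wheel height of about 65–66.7 mm (66 expected) and its axis within about 1 mm of the shaft fit.

**What went wrong or disagreed:**
- **First grasp:** it closed above the boss, because in the image the fingertips stood about 22 mm higher than the stated tool geometry. I went lower and the second grasp held.
- **Shaft angle:** the fits ranged from about 14 to 30 degrees, and one stray fit gave about 81. I used 22 and it meshed on the first try.
- **Side force:** about 14 N of sideways force remained at the end.
- **Bystanders:** I saw no contact with the pulley, tin or screwdriver, but I did not measure their positions again at the end.

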